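# Wedge the spring clip off the dibble-roller axle

### The job

The drum of the roller dibbler is to be changed. Take the orange-bladed wedge and slide it in along the top of the axle from its free end, into the narrow gap under the crown of the brass spring clip, pushing gently until the clip has spread and ridden up off the axle; do not touch the clip with the fingers until the wedge has raised it, do not force clip or axle, and do not let the clip drop or spring away. Then lay the wedge back down on the bench, put the clip in the blue parts tray, and leave the other things where they stand.

Things in the scene. Friction and masses are not known exactly. Their poses are not given: they have to be found in the camera images.
- dibbler: green roller dibbler, fixed, on levelling feet 0 to 12 mm off the bench. Origin right below the seated clip's middle, level with the base's underside; z up, y along the axle to its free end. Axle 24 mm thick, its top at z = 142 mm, free end at y = 24 mm, clip in a groove at y = -8 to 8. Behind, to y = -48, a grey bearing head, 34 mm wide, flat top also at 142 mm, stops the clip. White drum from y = -56 on, up to 192 mm
- clip_center (a point): brass U-shaped spring clip, open downwards, astride the axle; the point is the middle of its crown's underside, at z = 143.7 mm of the dibbler when seated: a 1.7 mm gap above the axle, snug for the wedge's nose, which must be felt in, its sole resting on the axle with a few newtons. Crown 36 mm wide (x), 14 long (y), 5 high; once raised, grip it from above across the 36 mm. Below the crown 17 mm of width is free
- clip: the same clip as a whole, same origin. Two sprung legs hang at its sides to 26 mm below the origin, with round noses snapped in under the axle. Pushing the wedge in takes 4 to 10 N; over 18 N bends the clip or marks the axle. When the crown has risen 8 to 10 mm the noses are past the axle's widest part: the push drops to nothing, and the clip stays loosely astride the axle or rides up a little more by itself
- wedge_grip (a point): middle of the wedge's black handle (95 mm long, 24 mm wide, 26 mm high), 13 mm above the tool's flat sole; x runs along the tool towards the blade, z up
- wedge_nose (a point): nose of the wedge's orange blade, at the sole, 107 mm ahead of the handle's middle; axes as the handle's. The blade is 62 mm long and 13 mm wide, 18 mm thick at the handle and tapers evenly to 1.8 mm here. The clip is raised far enough when the nose has slid on over the bearing head to 44 mm beyond the clip's seat (y = -44 mm of the dibbler); it must stop short of the drum (y = -56 mm)
- wedge: the same wedge as a whole; origin on the sole where blade and handle meet, 45 mm ahead of the handle's middle; 80 to 170 g
- parts_tray: blue open parts tray, fixed, 120 mm (x) by 150 mm (y), 28 mm high with 4 mm walls and floor; origin at the centre of its underside
- flask: bystander: green conical glass flask, 70 mm wide at the foot, 108 mm high; origin at the centre of its underside
- potted_seedling: bystander: flowering seedling in a black pot 78 mm wide and 70 mm high, its leaves up to 120 mm; origin at the centre of its underside
- sample_jar: bystander: amber jar, 48 mm wide, 75 mm high; origin at the centre of its underside
Things that resemble listed ones, but are neither listed nor needed, are in the scene too. There is more than one size of the clip; the job needs the larger.

How it is judged (in metres and radians):
On the way, in this order (a step that is already met when the one before it is completed fails the run):
1. the wedge's nose is under the clip, between crown and axle, from the axle's free end (y of wedge_nose in the frame of dibbler between -0.052 and -0.004 m and x of wedge_nose in the frame of dibbler between -0.01 and 0.01 m and z of wedge_nose in the frame of dibbler between 0.136 and 0.148 m and contact force between wedge and clip above 1 N), for 0.05 s.
2. the wedge has raised the clip past the axle's widest part (crown up at least 8 mm), not touched by the fingers (z of clip_center in the frame of dibbler above 0.1517 m and horizontal distance between clip_center and dibbler below 0.03 m and contact force between the fingers and clip below 0.2 N), for 0.2 s.
At the end, for the whole second after the job is handed in: the clip lies at rest within the walls of the blue parts tray; the wedge lies at rest flat on the bench itself (its handle resting on the bench top); both are released (x of clip_center in the frame of parts_tray between -0.055 and 0.055 m and y of clip_center in the frame of parts_tray between -0.07 and 0.07 m and height (world z) of clip_center below 0.045 m and linear speed of each of clip, wedge below 0.02 m/s and height (world z) of wedge_grip below 0.0155 m); the robot touches nothing.
It fails at once if the fingers touch the clip before the wedge has raised it past the axle's widest part (crown up less than 7 mm) (z of clip_center in the frame of dibbler between 0.135 and 0.1507 m and horizontal distance between clip_center and dibbler below 0.03 m and contact force between the fingers and clip above 0.5 N).
It fails at once if the clip or the axle is forced: over 18 N between wedge and clip or between wedge and dibbler, or over 25 N of the fingers on the dibbler (contact force between wedge and clip above 18 N or contact force between wedge and dibbler above 18 N or contact force between the fingers and dibbler above 25 N).
It fails at once if the clip drops or springs away (it comes below 50 mm outside the tray) (height (world z) of clip_center below 0.05 m and horizontal distance between clip_center and parts_tray above 0.1 m).
It fails at once if a bystander (flask, potted seedling, sample jar) is moved by more than 20 mm or tipped (distance of any of flask, potted_seedling, sample_jar from where it was at the start of the episode above 0.02 m or angle between any of flask, potted_seedling, sample_jar's own z axis and vertical above 0.3 rad).
It also fails if it takes over 72 s, if anything falls off the work surface, if the arm or the gripper's body presses on something with over 40 N, if the wrist force passes 120 N, or if a joint passes its speed limit or range.

### The arm

A 7-joint arm with a two-finger parallel gripper is mounted at the origin on the work surface. World frame = base frame: x ahead of the robot, y to its left, z up, the work surface at z = 0. Lengths are in mm, angles in rad, forces in N, time in s.
With the tool pointing down it reaches from about 425 to 825 mm from the base axis. Payload 3.6 kg.
Tool frame: the origin (TCP) lies midway between the tips of the shut fingers; the grasp point (between the pads) lies 19 mm behind it; z points along the fingers, y is the line along which they close (so a half turn about z gives the same grasp; the last joint's range is limited). The gripper opens to 93 mm and grips with 3 to 60 N. Pads are 15 mm wide; open, the fingers measure 128 mm over their backs; the gripper's body (75 mm by 188 mm) begins 65 mm behind the grasp point.
Start: joints at [-1.266, 0.615, -0.013, 1.423, 0.008, 1.103, -0.04], TCP at [211.085, 614.74, 218.64] pointing down, gripper open.
Joint ranges: [-3.12, 3.12], [-0.3, 2.06], [-1.34, 1.32], [0.26, 2.42], [-1.36, 4.5], [0.01, 1.98], [-2.84, 2.84]. Speed limits (rad/s): [2.79, 2.79, 3.14, 3.14, 3.14, 3.14, 3.14].

### API

Orientations are given as a unit quaternion [x, y, z, w].
In Python, from plant import * gives the robot as it stands. The module is installed in compiled form; this text tells all that it offers.
- The arm moves only by the shell command python3 -m crank 'ROWS' [OPENING] [FORCE]. ROWS is JSON, a list of rows, each a list of 6 numbers: the shift along the tool's x, y, z each as a share of 200 mm, from -1 to 1, then the turn, a rotation vector about the tool's x, y, z each as a share of 180 degrees, from -1 to 1. A call has 1 to 5 rows; each row is the pose to reach, as a shift and turn from the pose commanded when the call began, along the tool's axes at that moment, turning the shorter way round; what a row does not reach only later rows make up. A row lasts 1/12 s, in which the tool goes at most 41.7 mm and 7.16 degrees, less where a joint would pass 70% of its speed; a pose out of reach is approached as far as the arm can. A call with a number of a shift or a turn outside -1 to 1 is refused whole. A call with a gripper value outside its range is refused whole. OPENING is the finger opening in mm, from 0 to 93, set as the call begins (- or left out, the last holds). The fingers move at their own pace and stop on an object; FORCE is the grip in N (left out, the last holds). Time passes only in rows, so rows that repeat a pose let the fingers close. It gives the time, the measured TCP pose, the force, the opening and the grip force at its end, in the units of the state.
- read_state(): the state, without advancing time (a new reading comes with each control period).
- grab_frame(name): name is "side" or "top" or "wrist"; returns a dict with "pixels" (480x640x3 uint8, red, green, blue), "fx", "fy", "cx", "cy" (pixels), "world_to_cam" (4x4, takes a point from world to camera coordinates); the wrist camera has in their place "mount" (4x4, takes a point from camera to tool coordinates, whose origin is the TCP and whose axes are the flange's). Camera axes: x right, y up, looking along -z (the intrinsics and any distortion apply to the point x, -y, -z); pixel columns grow to the right and rows downward; lengths in mm; the calibration is good to about 2 mm. A picture is of the moment at which its call begins: read the wrist's pose just before it. There is no depth.
- job_done(): hands the job in; it is judged then, once.
Trained networks look in a picture, given as the dict that the camera call returned (one of the last four; its "shot" number tells which), for a name from the list of things; names that differ only in an ending like _2 or _b are one class to them, and where a whole thing is asked for, a point or a joint stands for the part that bears it (a point fixed in the world has none). Each returns a list of dicts, best first, with "confidence" (0 to 1); they miss things now and then, are a little off and sometimes report something else, mostly with a low value. They report only what shows in the picture. A call takes as long as a camera call. They do not tell look-alikes from the thing itself.
- look_for(picture, query): "uv" ([column, row] in pixels, amid what is visible of it).
The state is a dict: "time_s": time; "joint_positions": joint angles; "joint_velocities": joint speeds; "effort": joint torques, N m; "tool_pos": TCP position; "tool_rot": TCP orientation; "wrist_force": force on the tool from outside, world axes, zero at the start; "moment": the same for the moment, N m; "gripper_width": opening from 0.0 (shut) to 1.0 (fully open); "grasp_force": force on a finger pad.
Only numpy, scipy, OpenCV 4.12 (cv2) and the standard library are available. Lean on these libraries where they do the work, as an engineer would, in place of code of your own. Each camera call takes 0.05 s, during which the arm holds its last target. There are 200 camera calls.

## Working session

There is one attempt and no reset: what is moved stays moved. The work goes in short steps, Python scripts to look and compute and a shell command to move; the robot and the scene stay as the last step left them, time stands still between calls to the robot, and variables do not carry over. Pictures are saved under pics/ and viewed, at most 12 in all, crops included, and the job is handed in when it is done.

```bash
mkdir -p pics; cat > h.py <<'E'
from plant import *
import numpy as np, cv2
from scipy.spatial.transform import Rotation as R
def w2c(p,s=None):
    if "world_to_cam" in p: return np.array(p["world_to_cam"])
    T=np.eye(4); T[:3,:3]=R.from_quat(s["tool_rot"]).as_matrix(); T[:3,3]=s["tool_pos"]
    return np.linalg.inv(T@np.array(p["mount"]))
def ray(p,uv,s=None):
    M=np.linalg.inv(w2c(p,s)); d=np.array([(uv[0]-p["cx"])/p["fx"],-(uv[1]-p["cy"])/p["fy"],-1])
    return M[:3,3],M[:3,:3]@d
def atz(p,uv,z,s=None):
    o,d=ray(p,uv,s); return o+d*(z-o[2])/d[2]
def proj(p,X,s=None):
    c=w2c(p,s)@np.append(X,1); return np.array([p["cx"]-p["fx"]*c[0]/c[2],p["cy"]+p["fy"]*c[1]/c[2]])
def tri(a,b):
    (o1,d1),(o2,d2)=a,b; t=np.linalg.lstsq(np.c_[d1,-d2],o2-o1,rcond=None)[0]
    x,y=o1+d1*t[0],o2+d2*t[1]; return (x+y)/2,np.linalg.norm(x-y)
def save(n,p): cv2.imwrite("pics/"+n,p["pixels"][:,:,::-1])
E
python3 - <<'E'
from h import *
s=read_state(); print(s)
P={n:grab_frame(n) for n in ("top","side","wrist")}
for n,p in P.items():
    save(n+"0.png",p); print(n,[k for k in p if k!="pixels"],p["fx"],p["cx"],p["cy"])
    print(w2c(p,s).round(3).tolist())
    for q in ["dibbler","clip_center","clip","wedge_grip","wedge_nose","wedge","parts_tray","flask","potted_seedling","sample_jar"]:
        print(q,[(np.round(d["uv"]).tolist(),round(d["confidence"],2)) for d in look_for(p,q)][:4])
E
```

```text
{'time_s': 0.0, 'joint_positions': array([-1.2664971 ,  0.61590203, -0.01266626,  1.42487464,  0.00813298,
        1.10339359, -0.04038459]), 'joint_velocities': array([ 5.13344787e-04,  6.72808289e-04, -8.43500646e-04, -2.09119642e-03,
       -5.38925978e-05,  1.23042698e-03,  3.71730062e-04]), 'effort': array([-2.25716467e-04, -4.58942986e+01,  2.09080512e-01, -1.65742815e+01,
       -6.10171119e-02,  2.05913623e-02,  2.47593262e-04]), 'tool_pos': array([210.83930286, 614.02769586, 217.50023458]), 'tool_rot': array([ 1.64578601e-01,  9.86363162e-01, -1.24914597e-03, -1.90029655e-04]), 'wrist_force': array([-0.15840449,  0.35521713,  0.74460882]), 'moment': array([0.00949303, 0.02189902, 0.04399199]), 'grasp_force': 0.0, 'gripper_width': 0.9971908097388268}
top ['fx', 'fy', 'cx', 'cy', 'world_to_cam', 'shot'] 455.72336267048746 319.3819141078464 234.67299375097326
[[0.015, -1.0, 0.005, 133.081], [0.998, 0.015, 0.065, -580.437], [-0.065, 0.004, 0.998, -714.486], [0.0, 0.0, 0.0, 1.0]]
dibbler [([528.0, 241.0], 0.97)]
clip_center [([463.0, 211.0], 0.73), ([388.0, 215.0], 0.56)]
clip [(
[... 620 characters left out ...]
clip [([332.0, 156.0], 0.72), ([320.0, 251.0], 0.44)]
wedge_grip [([290.0, 381.0], 0.67)]
wedge_nose [([292.0, 377.0], 0.88)]
wedge [([294.0, 377.0], 0.96), ([162.0, 320.0], 0.36)]
parts_tray [([431.0, 288.0], 0.58)]
flask [([210.0, 276.0], 0.9)]
potted_seedling [([164.0, 322.0], 0.78)]
sample_jar [([444.0, 370.0], 0.57)]
wrist ['fx', 'fy', 'cx', 'cy', 'mount', 'shot'] 370.5872054292657 318.65896870728466 241.79381093665089
[[0.324, 0.946, -0.002, -649.275], [-0.913, 0.312, -0.263, 32.092], [-0.249, 0.087, 0.965, -390.765], [0.0, 0.0, 0.0, 1.0]]
dibbler []
clip_center []
clip []
wedge_grip []
wedge_nose []
wedge []
parts_tray []
flask []
potted_seedling []
sample_jar [([147.0, 452.0], 0.57)]
```

View pics/top0.png

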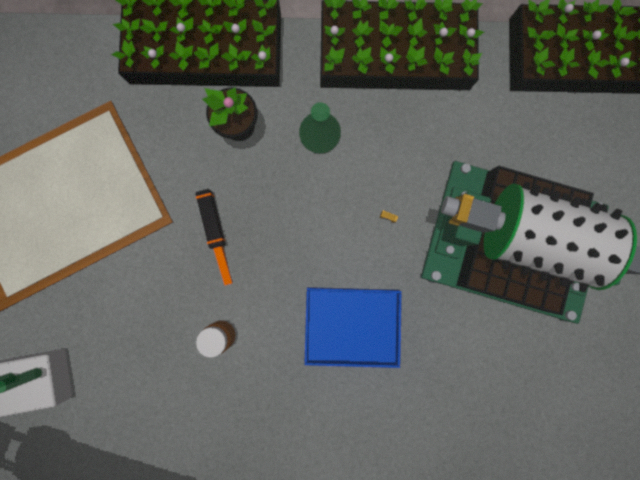

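View pics/side0.png

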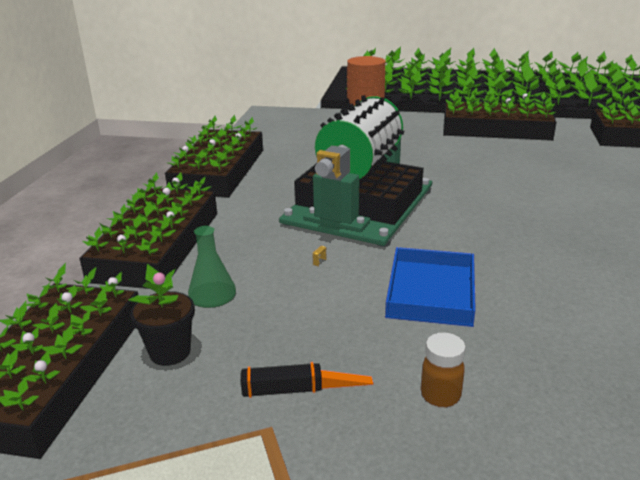

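```bash
cat > a.py <<'E'
from h import *
t=grab_frame("top"); sd=grab_frame("side"); 
c=cv2.resize(t["pixels"][170:260,370:530],None,fx=4,fy=4,interpolation=cv2.INTER_CUBIC)[:300]
d=cv2.resize(sd["pixels"][130:210,290:400],None,fx=5.8,fy=5.8,interpolation=cv2.INTER_CUBIC)[:290,:640]
save("crop.png",{"pixels":np.vstack([c,np.pad(d,((0,0),(0,640-d.shape[1]),(0,0)))])})
print("clip tri",tri(ray(t,(463,209)),ray(sd,(332.5,157))))
for n,uv,z in [("handle rear",(205,192),13),("handle front",(218,246),13),("nose",(229,284),1),("tray",(353,327),14),("tray TL",(307,289),28),("tray BR",(400,366),28),("jar top",(212,342),75),("flask",(320,133),10),("pot",(235,118),35),("decoy",(388,216),8),("base corners",(456,163),8),("bc",(423,280),8),("clip149",(463,209),155),("ax near end",(449,206),150),("head end",(502,216),150)]:
    print(n,atz(t,uv,z).round(1))
# orange/black masks
hsv=cv2.cvtColor(t["pixels"],cv2.COLOR_RGB2HSV); m=cv2.inRange(hsv,(5,180,130),(15,255,255)); m[:, :180]=0; m[:,260:]=0;m[:170]=0;m[300:]=0
ys,xs=np.nonzero(m); 
L=[atz(t,(x,y),5)[:2] for x,y in zip(xs,ys)]; L=np.array(L); v=np.linalg.svd(L-L.mean(0))[2][0]; print("wedge dir",v,np.degrees(np.arctan2(v[1],v[0])),"tip",L[L[:,0].argmin()],len(L))
m2=cv2.inRange(hsv,(0,0,0),(179,255,50)); m2[:, :190]=0; m2[:,235:]=0;m2[:188]=0;m2[255:]=0
ys,xs=np.nonzero(m2); L=np.array([atz(t,(x,y),20)[:2] for x,y in zip(xs,ys)]);v=np.linalg.svd(L-L.mean(0))[2][0];print("handle",L.mean(0),L.min(0),L.max(0),np.degrees(np.arctan2(v[1],v[0])))
E
python3 a.py
```

```text
clip tri (array([603.82819708, -49.2546241 , 146.59785791]), np.float64(6.826329446722123))
handle rear [645.6 329.   13. ]
handle front [557.9 305.3  13. ]
nose [496.5 288.2   1. ]
tray [431.6  85.8  14. ]
tray TL [491.7 160.   28. ]
tray BR [374.4  13.   28. ]
jar top [415.3 296.4  75. ]
flask [747.2 143.2  10. ]
pot [762.1 279.4  35. ]
decoy [611.4  29.8   8. ]
base corners [701.1 -82.1   8. ]
bc [507.9 -27.6   8. ]
clip149 [606.2 -46.2 155. ]
ax near end [610.5 -29.2 150. ]
head end [598.3 -99.5 150. ]
wedge dir [-0.95347041 -0.30148662] -162.45308537062587 tip [496.62161182 293.88924378] 360
handle [602.18090203 317.42377048] [555.88260161 294.28199416] [647.8620998  341.73799918] -163.6542944819783
```

View pics/crop.png

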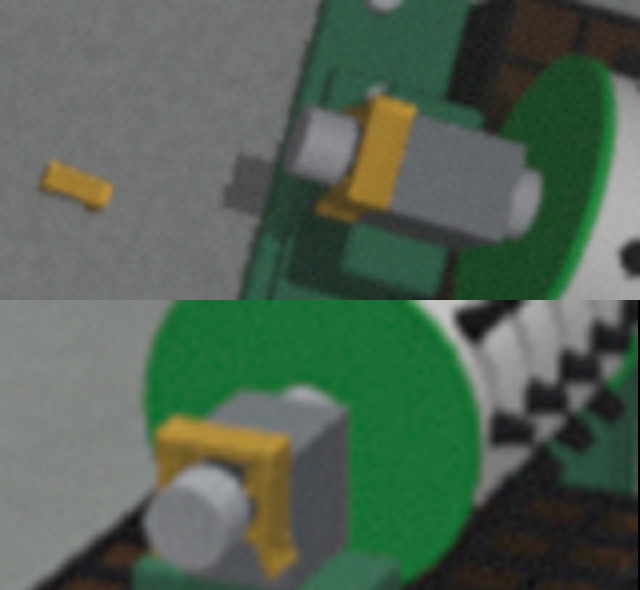

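```bash
cat >> h.py <<'E'
def down(yaw):
    a=np.radians(yaw); x=np.array([np.cos(a),np.sin(a),0]); z=np.array([0,0,-1.]); return R.from_matrix(np.c_[x,np.cross(z,x),z])
def plan(pos,yaw,s=None):
    s=s or read_state(); r=R.from_quat(s["tool_rot"])
    d=r.inv().apply(np.array(pos)-s["tool_pos"])/200; w=(r.inv()*down(yaw)).as_rotvec()/np.pi
    x=r.as_matrix()[:,0]
    print("t",round(s["time_s"],2),"pos",s["tool_pos"].round(1),"yaw",np.degrees(np.arctan2(x[1],x[0])).round(2),"F",s["wrist_force"].round(2),"w",round(s["gripper_width"]*93,1),"gf",round(s["grasp_force"],1),"ROW",d.round(4).tolist(),w.round(4).tolist())
E
python3 - <<'E'
from h import *
plan((602,317,160),16.6)
print(grab_frame("wrist")["mount"])
t=grab_frame("top");sd=grab_frame("side");print(tri(ray(t,(466,208.2)),ray(sd,(328.8,152.4))))
E
```

```text
t 1.75 pos [211.1 614.7 218.7] yaw 161.05 F [-0.05  0.   -0.48] w 92.9 gf 0.0 ROW [-2.3321, -0.7733, 0.2932] [-0.0, 0.0, 0.8025]
[[ 4.93893364e-04  9.64697835e-01  2.63358774e-01  7.23414038e+01]
 [ 9.99999620e-01 -2.87166241e-04 -8.23456619e-04  2.97850550e-01]
 [-7.18759068e-04  2.63359080e-01 -9.64697610e-01 -1.66747441e+02]
 [ 0.00000000e+00  0.00000000e+00  0.00000000e+00  1.00000000e+00]]
(array([607.0014304 , -50.70780155, 153.42932735]), np.float64(0.9746992204508609))
```

```bash
r='[-1,-0.33,0,0,0,0.199]'; python3 -m crank "[[-0.2,-0.066,0.02,0,0,0.0398],[-0.4,-0.132,0.05,0,0,0.0796],[-0.6,-0.2,0.07,0,0,0.119],[-0.8,-0.26,0.1,0,0,0.159],[-1,-0.33,0.12,0,0,0.199]]" 93 && python3 -c "
from h import *
plan((602,317,160),16.6)"
```

```text
time_s: 2.32
tool_pos: [377.2, 488.5, 194.8]
tool_rot: [0.462, 0.887, 0.0, -0.0]
wrist_force: [0.9, 0.4, 0.9]
gripper_width: 0.998
grasp_force: 0.0
t 2.32 pos [377.2 488.5 194.8] yaw 124.98 F [0.93 0.43 0.91] w 92.8 gf 0.0 ROW [-1.3472, 0.4293, 0.1741] [0.0, -0.0001, 0.6021]
```

```bash
python3 -m crank "[[-0.2,0.06,0.03,0,0,0.0398],[-0.4,0.12,0.05,0,0,0.0796],[-0.6,0.19,0.08,0,0,0.119],[-0.8,0.25,0.1,0,0,0.159],[-0.93,0.3,0.12,0,0,0.199]]" && python3 -c "
from h import *
plan((602,317,160),16.6)"
```

```text
time_s: 2.73
tool_pos: [535.8, 368.4, 171.2]
tool_rot: [0.713, 0.701, 0.0, 0.001]
wrist_force: [0.6, -1.1, 0.6]
gripper_width: 0.999
grasp_force: 0.0
t 2.73 pos [535.8 368.4 171.2] yaw 88.97 F [ 0.59 -1.14  0.57] w 92.9 gf 0.0 ROW [-0.2509, 0.3354, 0.0573] [0.001, 0.0001, 0.4021]
```

```bash
python3 -m crank "[[-0.1,0.1,0.03,0,0,0.0398],[-0.2,0.25,0.05,0,0,0.0796],[-0.25,0.335,0.057,0,0,0.119],[-0.25,0.335,0.057,0,0,0.159],[-0.25,0.335,0.057,0,0,0.199]]" && python3 -m crank '[[0,0,0,0,0,0.0398],[0,0,0,0,0,0.0796],[0,0,0,0,0,0.119],[0,0,0,0,0,0.159],[0,0,0,0,0,0.199]]' && python3 -c "
from h import *
s=read_state();plan((602,317,160),16.6)
p=grab_frame('wrist');save('w1.png',p)
for z in (0,13,26):
  for q in ('wedge_grip','wedge_nose','wedge'): print(q,z,[(np.round(d['uv']),atz(p,d['uv'],z,s).round(1),d['confidence']) for d in look_for(p,q)][:2]) if z==13 else 0
"
```

```text
time_s: 3.15
tool_pos: [600.6, 319.8, 159.3]
tool_rot: [0.894, 0.448, -0.0, 0.001]
wrist_force: [0.1, 0.3, -0.2]
gripper_width: 1.003
grasp_force: 0.0
time_s: 3.57
tool_pos: [598.9, 322.4, 159.5]
tool_rot: [0.988, 0.154, -0.0, -0.0]
wrist_force: [0.2, 0.6, -0.3]
gripper_width: 1.0
grasp_force: 0.0
t 3.57 pos [598.9 322.4 159.5] yaw 17.75 F [ 0.22  0.58 -0.32] w 93.0 gf 0.0 ROW [0.0066, 0.0305, -0.0024] [-0.0001, 0.0, 0.0064]
wedge_grip 13 [(array([323., 236.]), array([593.9, 316.7,  13. ]), 0.62)]
wedge_nose 13 [(array([324., 238.]), array([592.5, 315.1,  13. ]), 0.89)]
wedge 13 [(array([324., 235.]), array([595.1, 316.5,  13. ]), 0.67)]
```

View pics/w1.png

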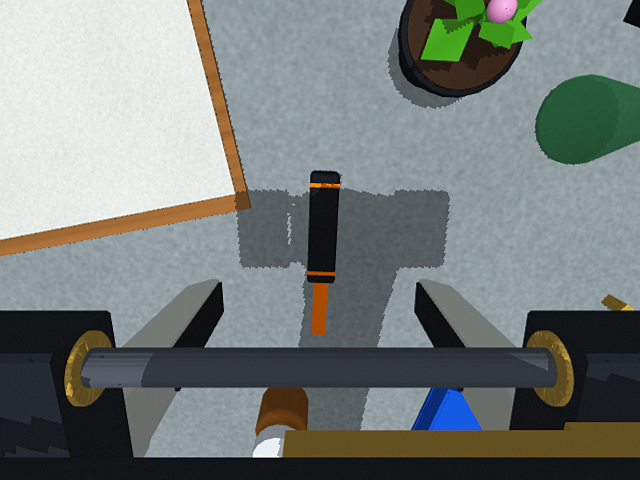

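```bash
python3 -c "
from h import *
s=read_state();p=grab_frame('wrist')
a=atz(p,(325,172),26,s);b=atz(p,(321,282),26,s);n=atz(p,(318.5,334),2,s)
print(a,b,n,np.linalg.norm(a-b))
g=cv2.cvtColor(p['pixels'],cv2.COLOR_RGB2GRAY)
for v in (200,225,250): print(v,g[v,300:350].tolist())
v=(b-a)/np.linalg.norm(b-a); c=(a+b)/2; print('centre',c,np.degrees(np.arctan2(-v[1],-v[0])),'nose pred',c+107*v)
plan((c[0],c[1],60),np.degrees(np.arctan2(-v[1],-v[0])),s)"
```

```text
[647.48487146 333.05180987  26.        ] [557.54907181 306.49033775  26.        ] [496.78916447 288.67054846   2.        ] 93.77611561950594
200 [101, 99, 100, 97, 95, 94, 93, 91, 102, 59, 15, 12, 16, 16, 19, 18, 18, 16, 18, 18, 18, 16, 14, 21, 19, 17, 18, 18, 18, 16, 17, 16, 20, 21, 14, 20, 15, 11, 19, 95, 99, 95, 89, 91, 91, 93, 95, 98, 96, 94]
225 [98, 97, 95, 96, 97, 98, 96, 101, 60, 16, 15, 20, 17, 18, 19, 18, 18, 18, 19, 15, 17, 20, 16, 18, 19, 17, 19, 13, 17, 18, 17, 19, 16, 18, 14, 14, 5, 69, 91, 91, 88, 89, 91, 91, 88, 87, 85, 86, 87, 88]
250 [94, 93, 93, 95, 92, 92, 99, 55, 15, 16, 14, 18, 16, 18, 16, 16, 16, 17, 14, 16, 13, 15, 18, 16, 14, 16, 18, 16, 15, 17, 19, 15, 18, 17, 9, 19, 91, 92, 90, 89, 90, 93, 89, 90, 88, 87, 90, 90, 87, 87]
centre [602.51697164 319.77107381  26.        ] 16.453880739303063 nose pred [499.89883162 289.46402282  26.        ]
t 3.77 pos [598.8 322.3 159.4] yaw 18.28 F [-0.1   0.28  0.59] w 92.9 gf 0.0 ROW [0.0138, 0.0178, 0.4972] [0.0, 0.0001, 0.0102]
```

```bash
python3 -m crank '[[0.007,0.01,0.2,0,0,0.01],[0.0138,0.0178,0.4,0,0,0.01],[0.0138,0.0178,0.6,0,0,0.01],[0.0138,0.0178,0.68,0,0,0.01],[0.0138,0.0178,0.68,0,0,0.01]]' 60 && python3 -c "
from h import *
plan((602,319.5,3.5),16.45)"
```

```text
time_s: 4.23
tool_pos: [598.8, 318.6, 18.2]
tool_rot: [0.99, 0.142, -0.005, 0.001]
wrist_force: [-0.4, -0.2, -0.8]
gripper_width: 0.688
grasp_force: 0.0
t 4.23 pos [598.8 318.6  18.2] yaw 16.36 F [-0.42 -0.17 -0.83] w 64.0 gf 0.0 ROW [0.0176, 0.0, 0.0731] [0.0001, 0.0033, -0.0005]
```

```bash
python3 -m crank '[[0,0,0,0,0,0],[0,0,0,0,0,0]]' && python3 -c "
from h import *
plan((602,319.5,3.5),16.45)"
```

```text
time_s: 4.4
tool_pos: [604.5, 319.7, 25.7]
tool_rot: [0.99, 0.142, 0.002, -0.0]
wrist_force: [-0.1, 0.5, 0.2]
gripper_width: 0.652
grasp_force: 0.0
t 4.4 pos [604.5 319.7  25.7] yaw 16.32 F [-0.08  0.49  0.21] w 60.6 gf 0.0 ROW [-0.0126, -0.0023, 0.1108] [-0.0001, -0.0012, -0.0007]
```

```bash
python3 -m crank '[[0,0,0.03,0,0,0],[0,0,0.06,0,0,0],[0,0,0.085,0,0,0],[0,0,0.1,0,0,0],[0,0,0.1,0,0,0]]' && python3 -m crank '[[0,0,0,0,0,0],[0,0,0,0,0,0],[0,0,0,0,0,0]]' && python3 -c "
from h import *
plan((602,319.5,3.5),16.45)"
```

```text
time_s: 4.82
tool_pos: [602.0, 319.4, 2.7]
tool_rot: [0.99, 0.142, -0.001, 0.0]
wrist_force: [-0.0, 0.5, 0.5]
gripper_width: 0.646
grasp_force: 0.0
time_s: 5.07
tool_pos: [602.9, 319.5, 3.9]
tool_rot: [0.99, 0.142, 0.0, -0.0]
wrist_force: [-0.4, -0.2, -0.5]
gripper_width: 0.65
grasp_force: 0.0
t 5.07 pos [602.9 319.5   3.9] yaw 16.28 F [-0.44 -0.23 -0.5 ] w 60.4 gf 0.0 ROW [-0.0045, -0.0011, 0.0018] [0.0, -0.0001, -0.001]
```

```bash
python3 -m crank '[[0,0,0,0,0,0],[0,0,0,0,0,0],[0,0,0,0,0,0],[0,0,0,0,0,0],[0,0,0,0,0,0]]' 10 55 && python3 -m crank '[[0,0,0,0,0,0],[0,0,0,0,0,0],[0,0,0,0,0,0]]' && python3 -m crank '[[0,0,-0.1,0,0,0],[0,0,-0.3,0,0,0],[0,0,-0.5,0,0,0],[0,0,-0.7,0,0,0],[0,0,-0.88,0,0,0]]' && python3 -c "
from h import *
plan((602,319.5,200),16.45)"
```

```text
time_s: 5.48
tool_pos: [602.7, 319.5, 3.6]
tool_rot: [0.99, 0.142, 0.0, -0.0]
wrist_force: [-0.5, -0.8, 0.4]
gripper_width: 0.335
grasp_force: 0.0
time_s: 5.73
tool_pos: [602.7, 319.6, 3.6]
tool_rot: [0.99, 0.142, -0.0, -0.0]
wrist_force: [-0.2, -0.3, -0.3]
gripper_width: 0.257
grasp_force: 55.0
time_s: 6.15
tool_pos: [602.8, 319.2, 181.9]
tool_rot: [0.99, 0.141, 0.0, 0.0]
wrist_force: [1.1, 0.8, -1.0]
gripper_width: 0.25
grasp_force: 55.0
t 6.15 pos [602.8 319.2 181.9] yaw 16.25 F [ 1.07  0.77 -1.02] w 23.2 gf 55.0 ROW [-0.0032, -0.0023, -0.0906] [0.0001, -0.0002, -0.0011]
```

```bash
python3 - <<'E'
from h import *
t=grab_frame("top")
hz=147.
a,b,c,d=[atz(t,u,hz)[:2] for u in [(473.75,199.5),(501.25,207.5),(467.5,222),(494.25,230)]]
print(a,b,c,d,np.linalg.norm(a-c),np.linalg.norm(b-d))
for v in (a-b,c-d,(a+c-b-d)): print(np.degrees(np.arctan2(v[1],v[0])))
k=atz(t,(466,208.2),152)[:2]; print("clip",k)
m=(a+c+b+d)/4; v=(a+c-b-d); v/=np.linalg.norm(v); n=np.array([v[1],-v[0]]); print("clip offset from axis",(k-m)@n,"along",(k-m)@v)
q=[atz(t,u,8)[:2] for u in [(456,163),(423,280)]]; e=q[0]-q[1]; print("base edge normal",np.degrees(np.arctan2(e[1],e[0]))+90)
E
```

```text
[620.16202471 -63.18621995] [609.97782208 -99.84794818] [589.86846736 -54.63529731] [579.72886923 -90.1846593 ] 31.47725996226253 31.754972843150707
74.47532427608053
74.08047894385832
74.2807513405473
clip [607.67112857 -51.11632324]
clip offset from axis 0.4448561640791068 along 26.976635115555272
base edge normal 74.22952224389618
```

```bash
python3 -c "
from h import *
plan((648.8,96.3,190),74.25)"; python3 -m crank '[[0.0,0.0,-0.04,0,0,-0.0398],[0,0,-0.04,0,0,-0.0796],[0,0,-0.04,0,0,-0.119],[0,0,-0.04,0,0,-0.159],[0,0,-0.04,0,0,-0.199]]' && python3 -c "
from h import *
plan((648.8,96.3,190),74.25)"
```

```text
t 6.2 pos [607.2 320.1 190.5] yaw 16.29 F [1.48 0.15 4.84] w 23.7 gf 55.0 ROW [-0.1145, 1.1326, -0.0008] [0.0021, -0.0046, -0.322]
time_s: 6.62
tool_pos: [602.3, 319.3, 187.0]
tool_rot: [0.897, 0.441, -0.001, -0.0]
wrist_force: [-0.7, -0.0, -1.4]
gripper_width: 0.256
grasp_force: 55.0
t 6.62 pos [602.3 319.3 187. ] yaw 52.36 F [-0.7  -0.01 -1.35] w 23.8 gf 55.0 ROW [-0.7409, 0.8651, -0.0149] [-0.0002, 0.0003, -0.1216]
```

```bash
python3 -m crank '[[-0.12,0.14,0,0,0,-0.03],[-0.24,0.28,0,0,0,-0.06],[-0.36,0.42,0,0,0,-0.09],[-0.48,0.56,0,0,0,-0.1216],[-0.6,0.7,0,0,0,-0.1216]]' && python3 -m crank '[[0,0,0,0,0,0],[0,0,0,0,0,0]]' && python3 -c "
from h import *
plan((648.8,96.3,190),74.25)"
```

```text
time_s: 7.03
tool_pos: [638.9, 136.7, 187.2]
tool_rot: [0.798, 0.602, -0.0, -0.0]
wrist_force: [0.6, 1.3, -1.5]
gripper_width: 0.254
grasp_force: 55.0
time_s: 7.2
tool_pos: [639.6, 133.8, 187.5]
tool_rot: [0.801, 0.598, -0.001, 0.001]
wrist_force: [-0.1, 0.3, -1.7]
gripper_width: 0.254
grasp_force: 55.0
t 7.2 pos [639.6 133.8 187.5] yaw 73.46 F [-0.13  0.29 -1.68] w 23.6 gf 55.0 ROW [-0.1665, 0.0973, -0.0122] [0.0002, 0.0007, -0.0044]
```

```bash
python3 -m crank '[[-0.1,0.05,0.03,0,0,-0.0044],[-0.1665,0.0973,0.06,0,0,-0.0044],[-0.1665,0.0973,0.0775,0,0,-0.0044],[-0.1665,0.0973,0.0775,0,0,-0.0044],[-0.1665,0.0973,0.0775,0,0,-0.0044]]' && python3 -m crank '[[0,0,0,0,0,0],[0,0,0,0,0,0],[0,0,0,0,0,0],[0,0,0,0,0,0]]' && python3 - <<'E'
from h import *
s=read_state(); plan((648.8,96.3,172),74.25,s)
t=grab_frame("top");sd=grab_frame("side")
tp=s["tool_pos"]; v=R.from_quat(s["tool_rot"]).as_matrix()[:,0]
for k in (105,108,111): 
  X=tp-k*v; X[2]-=3.6; print(k,X.round(1),proj(t,X),proj(sd,X))
c=cv2.resize(t["pixels"][165:255,370:520],None,fx=4.2,fy=4.2,interpolation=cv2.INTER_CUBIC)[:300]
d=cv2.resize(sd["pixels"][120:210,270:400],None,fx=4.85,fy=4.85,interpolation=cv2.INTER_CUBIC)[:,:630]
d=np.pad(d,((0,0),(0,630-d.shape[1]),(0,0)))
c=np.pad(c,((0,0),(0,630-c.shape[1]),(0,0)))
save("crop2.png",{"pixels":np.vstack([c,d])[:600]})
E
```

```text
time_s: 7.62
tool_pos: [648.0, 104.3, 171.5]
tool_rot: [0.794, 0.608, 0.0, -0.001]
wrist_force: [1.3, -0.7, -0.5]
gripper_width: 0.254
grasp_force: 55.0
time_s: 7.95
tool_pos: [648.7, 102.2, 172.4]
tool_rot: [0.795, 0.607, 0.0, 0.0]
wrist_force: [-0.3, -0.8, -0.8]
gripper_width: 0.253
grasp_force: 55.0
t 7.95 pos [648.7 102.2 172.4] yaw 74.76 F [-0.31 -0.81 -0.78] w 23.6 gf 55.0 ROW [-0.0283, 0.0083, 0.0019] [0.0001, -0.0001, 0.0028]
105 [621.1   0.9 168.7] [429.81543157 195.62693863] [313.24032621 155.05876903]
108 [620.3  -2.  168.7] [432.06240328 196.26947923] [314.1229353  154.37114255]
111 [619.5  -4.9 168.7] [434.30967635 196.91210601] [315.00116318 153.68692941]
```

View pics/crop2.png

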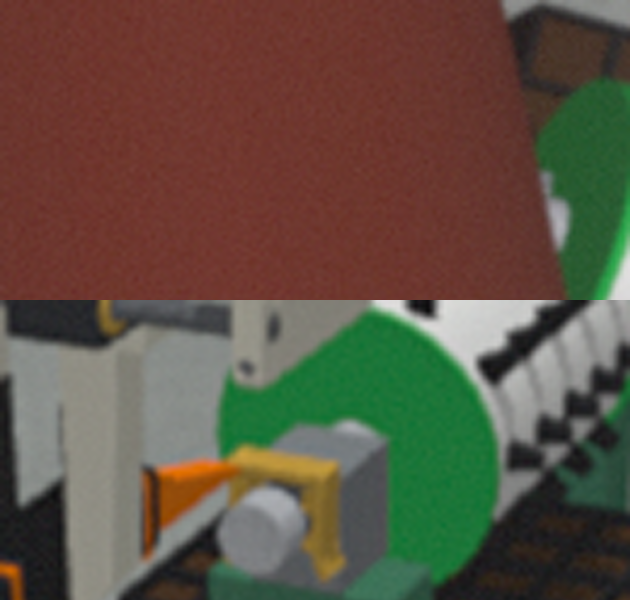

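```bash
python3 - <<'E'
from h import *
s=read_state(); sd=grab_frame("side"); t=grab_frame("top")
a=np.radians(74.25); y=np.array([np.cos(a),np.sin(a),0]); x=np.array([np.sin(a),-np.cos(a),0])
O=np.array([607.3,-50.9,4.7])
D=lambda p:O+p[0]*x+p[1]*y+np.array([0,0,p[2]])
for n,p,uv in [("axle end ctr",(0,24,130),(322.6,168)),("crown FL top",(18,7,148.7),(270+229/4.85,120+170/4.85)),("crown FR top",(-18,7,148.7),(270+335/4.85,120+177/4.85)),("crown BL top",(18,-7,148.7),(270+240/4.85,120+147/4.85)),("crown BR top",(-18,-7,148.7),(270+341/4.85,120+162/4.85)),("head back R top",(-17,-48,142),(270+388/4.85,120+137/4.85))]:
    print(n,proj(sd,D(p)).round(1),np.round(uv,1))
tp=s["tool_pos"]; v=-R.from_quat(s["tool_rot"]).as_matrix()[:,0]; l=np.array([-v[1],v[0],0])
for f,w,h in [(107,-6.5,1.8),(107,6.5,1.8),(45,-6.5,18),(45,6.5,18),(45,6.5,0),(45,-6.5,0)]:
    uv=proj(sd,tp+v*f+l*w+np.array([0,0,h-3.6])); print(f,w,h,((uv-[270,120])*4.85+[0,300]).round(0))
E
```

```text
axle end ctr [321.9 168.7] [322.6 168. ]
crown FL top [316.2 152.2] [317.2 155.1]
crown FR top [336.7 155.6] [339.1 156.5]
crown BL top [320.1 149.2] [319.5 150.3]
crown BR top [340.5 152.5] [340.3 153.4]
head back R top [350.4 147.7] [350.  148.2]
107 -6.5 1.8 [232. 465.]
107 6.5 1.8 [194. 459.]
45 -6.5 18 [137. 487.]
45 6.5 18 [ 98. 480.]
45 6.5 0 [100. 537.]
45 -6.5 0 [139. 543.]
```

```bash
cat >> h.py <<'E'
def dib(n=1,K=110,S=3.6):
    a=np.radians(74.25); A=np.c_[[np.sin(a),-np.cos(a),0],[np.cos(a),np.sin(a),0],[0,0,1]]
    O=np.array([607.3,-50.9,4.7]); s=read_state()
    M=R.from_quat(s["tool_rot"]).as_matrix(); N=s["tool_pos"]-K*M[:,0]+S*M[:,2]
    f=A.T@s["wrist_force"]
    print("t %.2f"%s["time_s"],"nose dib",(A.T@(N-O)).round(2),"tcp z %.2f"%s["tool_pos"][2],"yaw err %.2f"%(np.degrees(np.arctan2(M[1,0],M[0,0]))-74.25),"pitch %.2f"%np.degrees(np.arcsin(M[2,0])),"F dib",f.round(2),"mom",(A.T@s["moment"]).round(2),"gf %.1f w %.1f"%(s["grasp_force"],s["gripper_width"]*93))
if __name__=="__main__": dib()
E
python3 h.py; python3 -m crank '[[-0.06,0,0.0,0,0,0.0028],[-0.12,0,0.02,0,0,0.0028],[-0.12,0,0.05,0,0,0.0028],[-0.12,0,0.06,0,0,0.0028],[-0.12,0,0.06,0,0,0.0028]]' && python3 -m crank '[[0,0,0,0,0,0],[0,0,0,0,0,0],[0,0,0,0,0,0],[0,0,0,0,0,0]]'; python3 h.py
```

```text
t 8.15 nose dib [ -0.68  47.84 163.9 ] tcp z 172.20 yaw err 0.45 pitch 0.00 F dib [ 0.07 -0.2  -1.05] mom [-0.09  0.11  0.01] gf 55.0 w 23.5
time_s: 8.57
tool_pos: [641.6, 77.9, 159.0]
tool_rot: [0.798, 0.603, -0.001, -0.001]
wrist_force: [-0.2, 0.3, -0.6]
gripper_width: 0.253
grasp_force: 55.0
time_s: 8.9
tool_pos: [642.5, 78.6, 160.2]
tool_rot: [0.797, 0.603, 0.0, 0.0]
wrist_force: [1.1, 0.4, -1.8]
gripper_width: 0.255
grasp_force: 55.0
t 8.90 nose dib [ -1.29  24.24 151.92] tcp z 160.24 yaw err -0.02 pitch 0.01 F dib [ 0.96  0.72 -1.83] mom [-0.1   0.05 -0.01] gf 55.0 w 23.8
```

```bash
python3 -m crank '[[-0.01,0.005,0.01,0,0,0],[-0.02,0.005,0.02,0,0,0],[-0.035,0.005,0.03,0,0,0],[-0.035,0.005,0.035,0,0,0],[-0.035,0.005,0.035,0,0,0]]' && python3 -m crank '[[0,0,0,0,0,0],[0,0,0,0,0,0],[0,0,0,0,0,0],[0,0,0,0,0,0]]'; python3 h.py;python3 - <<'E'
from h import *
sd=grab_frame("side")
d=cv2.resize(sd["pixels"][135:195,290:370],None,fx=8,fy=8,interpolation=cv2.INTER_CUBIC)
save("crop3.png",{"pixels":d})
E
```

```text
time_s: 9.32
tool_pos: [641.1, 70.7, 152.7]
tool_rot: [0.798, 0.603, -0.0, -0.0]
wrist_force: [0.3, -0.3, -1.6]
gripper_width: 0.254
grasp_force: 55.0
time_s: 9.65
tool_pos: [641.5, 71.3, 153.2]
tool_rot: [0.798, 0.603, 0.0, 0.0]
wrist_force: [-1.0, 0.5, -1.3]
gripper_width: 0.252
grasp_force: 55.0
t 9.65 nose dib [ -0.39  16.92 144.9 ] tcp z 153.21 yaw err -0.04 pitch 0.01 F dib [-1.07  0.19 -1.25] mom [-0.09  0.11 -0.04] gf 55.0 w 23.5
```

View pics/crop3.png

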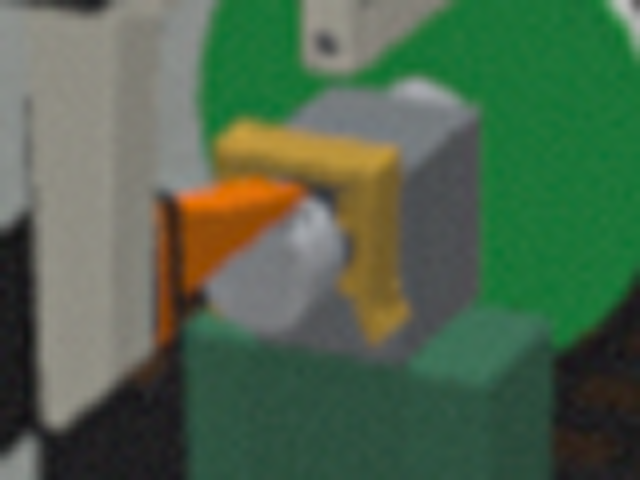

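```bash
python3 -m crank '[[0,0,0.003,0,0,0],[0,0,0.006,0,0,0],[0,0,0.008,0,0,0],[0,0,0.008,0,0,0],[0,0,0.008,0,0,0]]'>/dev/null; python3 h.py;  python3 -m crank '[[0,0,0.002,0,0,0],[0,0,0.004,0,0,0],[0,0,0.005,0,0,0],[0,0,0.005,0,0,0],[0,0,0.005,0,0,0]]' >/dev/null; python3 h.py
```

```text
t 10.12 nose dib [ -0.41  16.72 143.26] tcp z 151.54 yaw err -0.06 pitch -0.01 F dib [ 0.46 -0.21  0.15] mom [-0.09  0.09 -0.05] gf 55.0 w 23.8
t 10.53 nose dib [ -0.23  16.81 142.58] tcp z 150.89 yaw err -0.05 pitch 0.01 F dib [-0.36  0.51  1.5 ] mom [-0.34  0.15 -0.01] gf 55.0 w 23.5
```

```bash
python3 -m crank '[[0,0,0.001,0,0,0],[0,0,0.002,0,0,0],[0,0,0.002,0,0,0],[0,0,0.002,0,0,0]]'>/dev/null; python3 h.py;  python3 -m crank '[[-0.002,0,0,0,0,0],[-0.006,0,0,0,0,0],[-0.012,0,0,0,0,0],[-0.02,0,0,0,0,0],[-0.02,0,0,0,0,0]]' >/dev/null; python3 h.py
```

```text
t 10.87 nose dib [ -0.18  16.88 142.19] tcp z 150.50 yaw err -0.05 pitch 0.01 F dib [-0.01  0.55  3.91] mom [-0.43  0.18 -0.05] gf 55.0 w 23.3
t 11.28 nose dib [-7.0000e-02  1.2180e+01  1.4213e+02] tcp z 150.39 yaw err -0.08 pitch -0.02 F dib [0.56 0.51 4.44] mom [-0.47  0.01 -0.01] gf 55.0 w 23.6
```

```bash
for i in 1 2 3; do python3 -m crank '[[-0.0025,0,0,0,0,0],[-0.005,0,0,0,0,0],[-0.0075,0,0,0,0,0],[-0.0075,0,0,0,0,0],[-0.0075,0,0,0,0,0]]' >/dev/null; python3 h.py; done
```

```text
t 11.70 nose dib [ -0.26  11.25 141.98] tcp z 150.28 yaw err -0.05 pitch 0.00 F dib [-0.79  0.47  5.05] mom [-0.42  0.04 -0.02] gf 55.0 w 23.4
t 12.12 nose dib [ -0.27  10.6  141.94] tcp z 150.36 yaw err -0.02 pitch 0.07 F dib [-1.29  2.85  5.09] mom [-0.24  0.11 -0.04] gf 55.0 w 23.7
t 12.53 nose dib [ -0.21   9.61 141.97] tcp z 150.48 yaw err -0.01 pitch 0.11 F dib [0.8  3.07 5.78] mom [-0.11  0.1  -0.06] gf 55.0 w 23.7
```

```bash
for i in 1 2 ; do python3 -m crank '[[-0.0025,0,0,0,0,0],[-0.005,0,0,0,0,0],[-0.0075,0,0,0,0,0],[-0.0075,0,0,0,0,0],[-0.0075,0,0,0,0,0]]' >/dev/null; python3 h.py; done; python3 - <<'E'
from h import *
sd=grab_frame("side")
d=cv2.resize(sd["pixels"][135:195,290:370],None,fx=8,fy=8,interpolation=cv2.INTER_CUBIC)
save("crop4.png",{"pixels":d})
E
```

```text
t 12.95 nose dib [ -0.19   8.3  141.95] tcp z 150.49 yaw err 0.00 pitch 0.12 F dib [0.28 2.62 5.8 ] mom [-0.06  0.08  0.01] gf 55.0 w 24.0
t 13.37 nose dib [ -0.17   6.99 141.99] tcp z 150.56 yaw err 0.00 pitch 0.14 F dib [0.34 2.87 6.18] mom [-0.1   0.12  0.01] gf 55.0 w 23.3
```

View pics/crop4.png

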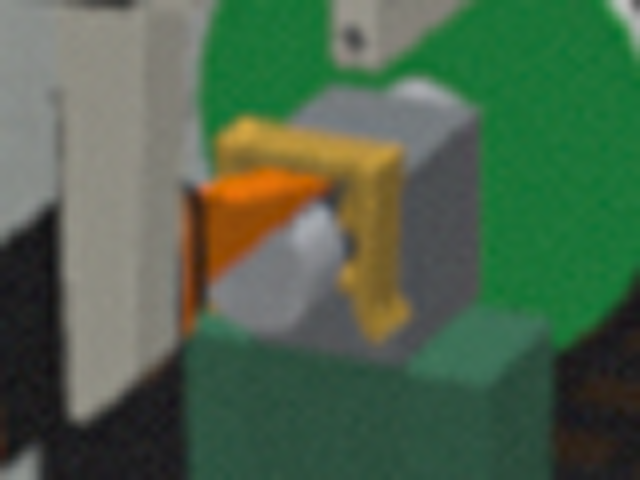

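```bash
python3 -m crank '[[-0.0025,0,-0.001,0,0,0],[-0.005,0,-0.0015,0,0,0],[-0.0075,0,-0.0015,0,0,0],[-0.0075,0,-0.0015,0,0,0],[-0.0075,0,-0.0015,0,0,0]]' >/dev/null; python3 h.py;for i in 1 2 ; do python3 -m crank '[[-0.0025,0,0,0,0,0],[-0.005,0,0,0,0,0],[-0.0075,0,0,0,0,0],[-0.0075,0,0,0,0,0],[-0.0075,0,0,0,0,0]]' >/dev/null; python3 h.py; done
```

```text
t 13.83 nose dib [ -0.21   6.38 142.1 ] tcp z 150.80 yaw err 0.03 pitch 0.21 F dib [0.12 3.27 4.78] mom [ 0.18  0.09 -0.  ] gf 55.0 w 24.0
t 14.25 nose dib [ -0.19   5.76 142.07] tcp z 150.92 yaw err 0.06 pitch 0.28 F dib [-0.09  3.86  5.6 ] mom [ 0.43  0.08 -0.01] gf 55.0 w 23.5
t 14.67 nose dib [ -0.15   5.04 142.06] tcp z 151.01 yaw err 0.09 pitch 0.34 F dib [-0.12  5.53  6.09] mom [0.6  0.08 0.02] gf 55.0 w 23.5
```

```bash
for i in 1 2 3; do python3 -m crank '[[-0.002,0,0,0,0,0],[-0.004,0,0,0,0,0],[-0.006,0,0,0,0,0],[-0.006,0,0,0,0,0],[-0.006,0,0,0,0,0]]' >/dev/null; python3 h.py; done;  python3 - <<'E'
from h import *
sd=grab_frame("side")
d=cv2.resize(sd["pixels"][135:195,290:370],None,fx=8,fy=8,interpolation=cv2.INTER_CUBIC)
save("crop5.png",{"pixels":d})
E
```

```text
t 15.08 nose dib [-1.1000e-01  4.1000e+00  1.4204e+02] tcp z 151.04 yaw err 0.09 pitch 0.36 F dib [0.96 6.1  6.17] mom [ 0.68  0.06 -0.  ] gf 55.0 w 23.6
t 15.50 nose dib [-1.0000e-01  2.9100e+00  1.4208e+02] tcp z 151.09 yaw err 0.10 pitch 0.37 F dib [-0.7   5.57  5.95] mom [0.72 0.05 0.01] gf 55.0 w 23.5
t 15.92 nose dib [-8.0000e-02  1.8200e+00  1.4208e+02] tcp z 151.09 yaw err 0.10 pitch 0.37 F dib [-0.58  6.46  6.36] mom [ 0.69  0.07 -0.04] gf 55.0 w 23.9
```

View pics/crop5.png

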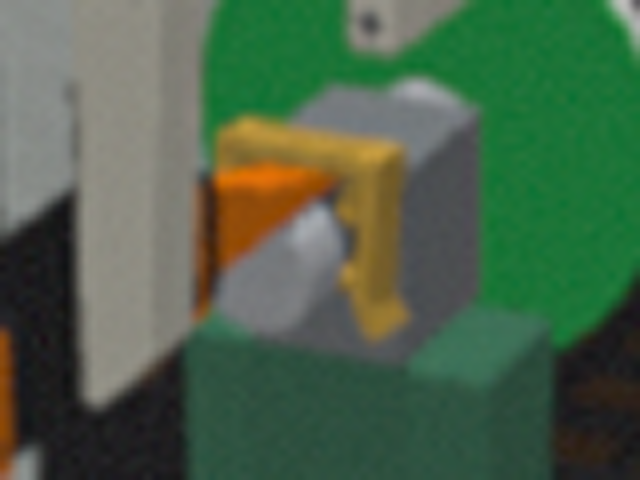

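```bash
python3 -m crank '[[-0.003,0,-0.001,0,0,0],[-0.006,0,-0.002,0,0,0],[-0.009,0,-0.003,0,0,0],[-0.012,0,-0.003,0,0,0],[-0.012,0,-0.003,0,0,0]]' >/dev/null; python3 h.py; for i in 1 2; do python3 -m crank '[[-0.003,0,0,0,0,0],[-0.006,0,0,0,0,0],[-0.009,0,0,0,0,0],[-0.012,0,0,0,0,0],[-0.015,0,0,0,0,0]]' >/dev/null; python3 h.py; done
```

```text
t 16.38 nose dib [-2.800e-01  3.000e-02  1.423e+02] tcp z 151.42 yaw err 0.11 pitch 0.43 F dib [-0.37  6.96  5.5 ] mom [1.   0.03 0.04] gf 55.0 w 23.5
t 16.80 nose dib [ -0.29  -2.46 142.29] tcp z 151.47 yaw err 0.13 pitch 0.46 F dib [-0.12  6.85  5.16] mom [1.11 0.06 0.04] gf 55.0 w 23.6
t 17.22 nose dib [ -0.35  -5.83 142.22] tcp z 151.34 yaw err 0.13 pitch 0.43 F dib [-0.39  7.84  4.86] mom [0.94 0.04 0.01] gf 55.0 w 23.7
```

```bash
python3 -m crank '[[-0.003,0,-0.001,0,0,0],[-0.006,0,-0.002,0,0,0],[-0.009,0,-0.002,0,0,0],[-0.012,0,-0.002,0,0,0],[-0.015,0,-0.002,0,0,0]]' >/dev/null; python3 h.py; for i in 1 2; do python3 -m crank '[[-0.003,0,0,0,0,0],[-0.006,0,0,0,0,0],[-0.009,0,0,0,0,0],[-0.012,0,0,0,0,0],[-0.015,0,0,0,0,0]]' >/dev/null; python3 h.py; done
```

```text
t 17.63 nose dib [ -0.64  -9.56 142.35] tcp z 151.33 yaw err 0.10 pitch 0.36 F dib [0.24 5.77 3.26] mom [0.8  0.05 0.  ] gf 55.0 w 23.4
t 18.05 nose dib [ -0.71 -13.1  142.38] tcp z 151.29 yaw err 0.08 pitch 0.32 F dib [0.53 5.79 3.88] mom [ 0.72  0.07 -0.02] gf 55.0 w 23.5
t 18.47 nose dib [ -0.73 -19.29 142.74] tcp z 151.17 yaw err -0.02 pitch 0.07 F dib [0.59 3.36 2.37] mom [0.29 0.11 0.01] gf 55.0 w 23.4
```

```bash
cat > br.py <<'E'
from h import *
def ext(im):
    hsv=cv2.cvtColor(im,cv2.COLOR_RGB2HSV); m=cv2.inRange(hsv,(17,120,110),(30,255,255)); n,l,st,c=cv2.connectedComponentsWithStats(m)
    i=1+st[1:,4].argmax(); return st[i].tolist(),c[i].round(1).tolist()
if __name__=="__main__":
    print("crop3",ext(cv2.imread("pics/crop3.png")[:,:,::-1].copy()))
    p=grab_frame("side"); save("s_now.png",p); print("now",ext(cv2.resize(p["pixels"][135:195,290:370],None,fx=8,fy=8,interpolation=cv2.INTER_CUBIC)))
E
python3 br.py; for i in 1; do python3 -m crank '[[-0.003,0,0,0,0,0],[-0.006,0,0,0,0,0],[-0.009,0,0,0,0,0],[-0.012,0,0,0,0,0],[-0.015,0,0,0,0,0]]' >/dev/null; python3 h.py; done; python3 br.py
```

```text
crop3 ([215, 122, 192, 219, 15042], [333.6, 203.3])
now ([254, 97, 158, 217, 12789], [356.3, 186.0])
t 18.93 nose dib [ -0.64 -23.48 142.95] tcp z 151.23 yaw err -0.07 pitch -0.01 F dib [0.23 3.99 1.74] mom [ 0.53  0.01 -0.01] gf 55.0 w 23.7
crop3 ([215, 122, 192, 219, 15042], [333.6, 203.3])
now ([264, 95, 150, 213, 12297], [360.0, 184.5])
```

```bash
for i in 1 2 3; do python3 -m crank '[[-0.003,0,0,0,0,0],[-0.006,0,0,0,0,0],[-0.009,0,0,0,0,0],[-0.012,0,0,0,0,0],[-0.015,0,0,0,0,0]]' >/dev/null; python3 h.py;python3 br.py | tail -1; done
```

```text
t 19.40 nose dib [ -0.59 -26.58 143.05] tcp z 151.30 yaw err -0.07 pitch -0.03 F dib [-0.83  1.69  1.67] mom [0.44 0.03 0.02] gf 55.0 w 23.8
now ([270, 92, 141, 213, 12120], [361.7, 181.6])
t 19.87 nose dib [ -0.55 -29.56 143.08] tcp z 151.33 yaw err -0.07 pitch -0.02 F dib [0.1  2.98 1.12] mom [0.38 0.07 0.04] gf 55.0 w 23.9
now ([277, 89, 134, 211, 11803], [363.5, 178.8])
t 20.33 nose dib [ -0.52 -32.39 143.09] tcp z 151.37 yaw err -0.06 pitch -0.01 F dib [0.89 2.23 1.76] mom [0.32 0.06 0.03] gf 55.0 w 23.7
now ([284, 88, 129, 207, 11504], [365.8, 175.6])
```

```bash
for i in 1 2 3 4; do python3 -m crank '[[-0.003,0,0,0,0,0],[-0.006,0,0,0,0,0],[-0.009,0,0,0,0,0],[-0.012,0,0,0,0,0],[-0.015,0,0,0,0,0]]' >/dev/null; python3 h.py;python3 br.py | tail -1; done; python3 -c "
import cv2;i=cv2.imread('pics/s_now.png')[115:205,270:390];cv2.imwrite('pics/crop6.png',cv2.resize(i,None,fx=6.5,fy=6.5,interpolation=cv2.INTER_CUBIC))"
```

```text
t 20.80 nose dib [ -0.51 -35.48 143.11] tcp z 151.38 yaw err -0.06 pitch -0.02 F dib [0.32 1.02 1.54] mom [ 0.2   0.05 -0.05] gf 55.0 w 23.9
now ([293, 87, 118, 205, 10876], [368.2, 173.8])
t 21.27 nose dib [ -0.5  -38.45 143.12] tcp z 151.39 yaw err -0.06 pitch -0.02 F dib [0.14 0.88 0.84] mom [0.09 0.07 0.04] gf 55.0 w 23.7
now ([299, 81, 111, 206, 10594], [370.2, 170.4])
t 21.73 nose dib [ -0.52 -41.6  143.13] tcp z 151.38 yaw err -0.07 pitch -0.03 F dib [0.01 1.27 0.21] mom [0.02 0.06 0.03] gf 55.0 w 23.8
now ([310, 80, 102, 203, 10169], [371.8, 166.8])
t 22.20 nose dib [ -0.5  -44.39 143.13] tcp z 151.41 yaw err -0.06 pitch -0.01 F dib [ 0.22 -0.04  0.97] mom [-0.02  0.06 -0.03] gf 55.0 w 23.6
now ([326, 79, 85, 200, 9703], [373.6, 164.8])
```

View pics/crop6.png

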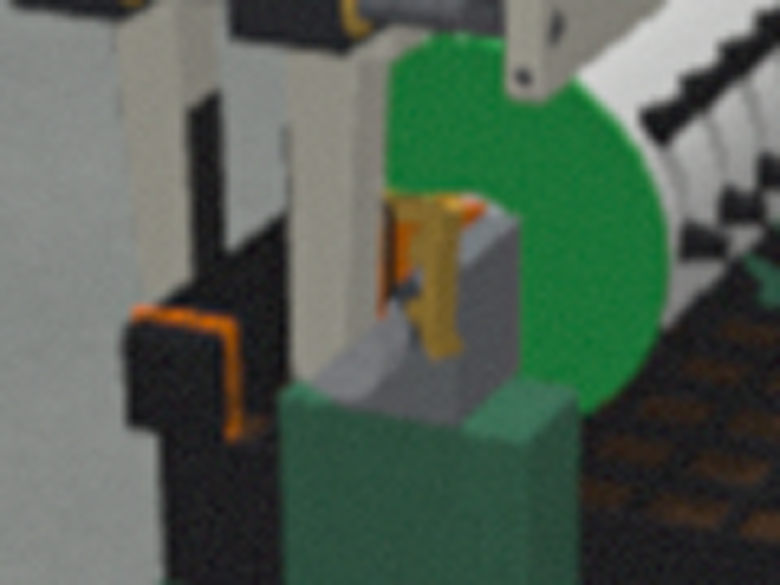

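```bash
python3 -m crank '[[0.003,0,0,0,0,0],[0.006,0,0,0,0,0],[0.009,0,0,0,0,0],[0.012,0,0,0,0,0],[0.015,0,0,0,0,0]]' >/dev/null; python3 h.py;python3 br.py | tail -1;for i in 1 2; do python3 -m crank '[[0.005,0,0,0,0,0],[0.01,0,0,0,0,0],[0.015,0,0,0,0,0],[0.02,0,0,0,0,0],[0.025,0,0,0,0,0]]' >/dev/null; python3 h.py;python3 br.py | tail -1; done
```

```text
t 22.67 nose dib [ -0.51 -41.45 143.14] tcp z 151.39 yaw err -0.07 pitch -0.02 F dib [-0.61 -0.02  1.38] mom [-0.29  0.05  0.02] gf 55.0 w 23.9
now ([306, 51, 118, 204, 10770], [368.1, 128.7])
t 23.13 nose dib [ -0.53 -36.02 143.07] tcp z 151.37 yaw err -0.05 pitch 0.00 F dib [-0.01 -0.88  0.  ] mom [-0.32  0.06 -0.02] gf 55.0 w 23.3
now ([294, 51, 126, 207, 11149], [364.4, 128.2])
t 23.60 nose dib [ -0.53 -31.09 143.07] tcp z 151.37 yaw err -0.05 pitch -0.00 F dib [ 0.57 -0.28  0.42] mom [-0.27  0.01 -0.04] gf 55.0 w 23.9
now ([282, 53, 140, 207, 12244], [360.6, 128.0])
```

```bash
for i in 1 2 3; do python3 -m crank '[[0.008,0,0,0,0,0],[0.016,0,0,0,0,0],[0.024,0,0,0,0,0],[0.032,0,0,0,0,0],[0.04,0,0,0,0,0]]' >/dev/null; python3 h.py;python3 br.py | tail -1; done
```

```text
t 24.07 nose dib [ -0.51 -22.99 143.06] tcp z 151.35 yaw err -0.05 pitch -0.00 F dib [-0.18 -0.03  0.78] mom [-0.29  0.07 -0.05] gf 55.0 w 23.8
now ([262, 55, 159, 208, 14612], [348.7, 128.3])
t 24.53 nose dib [ -0.5  -15.03 143.07] tcp z 151.36 yaw err -0.05 pitch -0.00 F dib [-0.39 -0.07  0.79] mom [-0.28  0.06  0.  ] gf 55.0 w 23.7
now ([242, 61, 178, 201, 16421], [337.4, 130.2])
t 25.00 nose dib [ -0.48  -7.05 143.06] tcp z 151.36 yaw err -0.06 pitch -0.00 F dib [-0.4  -0.08  1.17] mom [-0.25  0.08  0.01] gf 55.0 w 23.5
now ([221, 60, 199, 202, 17765], [328.5, 130.3])
```

```bash
for i in 1 2; do python3 -m crank '[[0.02,0,0,0,0,0],[0.04,0,0,0,0,0],[0.06,0,0,0,0,0],[0.09,0,0,0,0,0],[0.12,0,0,0,0,0]]' >/dev/null; python3 h.py; done; python3 br.py | tail -1; python3 -c "
from h import *
plan((610,230,60),74.25)"
```

```text
t 25.47 nose dib [ -0.52  17.51 143.04] tcp z 151.36 yaw err -0.05 pitch 0.01 F dib [-0.3   0.32 -0.14] mom [-0.25  0.04  0.04] gf 55.0 w 23.7
t 25.88 nose dib [ -0.59  41.25 142.91] tcp z 151.21 yaw err -0.08 pitch 0.00 F dib [ 0.39  0.84 -0.97] mom [-0.06  0.07  0.02] gf 55.0 w 23.4
now ([319, 78, 101, 185, 9540], [369.0, 151.9])
t 25.93 pos [648.3  97.1 151.1] yaw 74.31 F [ 0.01  1.46 -1.13] w 23.8 gf 55.0 ROW [0.5872, -0.3636, 0.4568] [-0.0002, -0.0006, 0.0004]
```

```bash
python3 -m crank '[[0.12,-0.05,0,0,0,0],[0.25,-0.12,0.1,0,0,0],[0.38,-0.2,0.2,0,0,0],[0.5,-0.3,0.3,0,0,0],[0.587,-0.364,0.4,0,0,0]]' >/dev/null; python3 -m crank '[[0,0,0,0,0,0],[0,0,0,0,0,0],[0,0,0,0,0,0]]' >/dev/null; python3 br.py | tail -1; python3 -c "
from h import *
plan((610,230,4.5),74.25)
sd=grab_frame('side');t=grab_frame('top')
for p in (sd,t): print([(np.round(d['uv'],1),d['confidence']) for d in look_for(p,'clip_center')])
a=cv2.resize(sd['pixels'][100:205,280:400],None,fx=3.3,fy=3.3,interpolation=cv2.INTER_CUBIC)[:340,:396]
b=cv2.resize(t['pixels'][160:265,400:520],None,fx=3.3,fy=3.3,interpolation=cv2.INTER_CUBIC)[:340,:396]
save('crop7.png',{'pixels':np.hstack([a,b])})"
```

```text
now ([197, 60, 222, 203, 20044], [316.7, 135.0])
t 26.65 pos [611.5 225.   72.5] yaw 74.05 F [-0.66 -0.17 -1.43] w 23.3 gf 55.0 ROW [0.022, -0.0152, 0.3398] [0.001, 0.0002, -0.0011]
[(array([329.8, 152.5]), 0.85), (array([317.5, 252.7]), 0.52)]
[(array([467.9, 216.3]), 0.81), (array([390.9, 217.8]), 0.59)]
```

View pics/crop7.png

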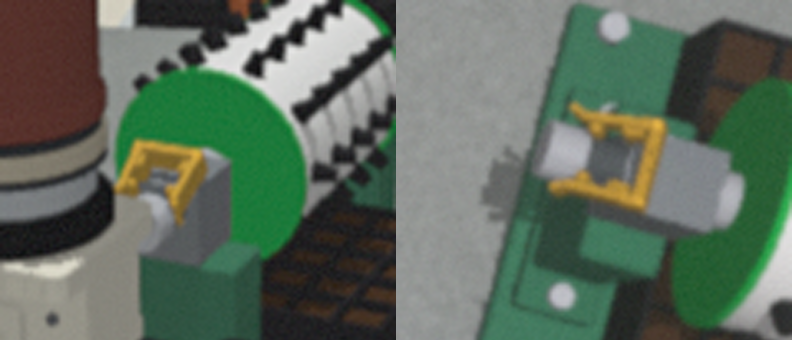

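```bash
python3 -m crank '[[0.01,-0.01,0.1,0,0,0],[0.02,-0.015,0.2,0,0,0],[0.022,-0.0152,0.28,0,0,0],[0.022,-0.0152,0.31,0,0,0],[0.022,-0.0152,0.32,0,0,0]]' >/dev/null; python3 -m crank '[[0,0,0,0,0,0],[0,0,0,0,0,0],[0,0,0,0,0,0]]' >/dev/null; python3 -c "
from h import *
plan((610,230,4.2),74.25)
sd=grab_frame('side');t=grab_frame('top')
print(tri(ray(t,(477.6,209.4)),ray(sd,(331.5,145.5))))"
```

```text
t 27.52 pos [609.2 232.1   8.7] yaw 74.17 F [ 0.54 -0.72 -0.59] w 23.8 gf 55.0 ROW [-0.0091, 0.0065, 0.0227] [0.0007, -0.0004, -0.0004]
(array([604.78426758, -63.62238325, 160.22919241]), np.float64(0.9726718051470743))
```

```bash
python3 -m crank '[[0,0,0.008,0,0,0],[0,0,0.016,0,0,0],[0,0,0.021,0,0,0],[0,0,0.021,0,0,0],[0,0,0.021,0,0,0]]' >/dev/null; python3 h.py; python3 -m crank '[[0,0,0.002,0,0,0],[0,0,0.003,0,0,0],[0,0,0.003,0,0,0]]'>/dev/null; python3 h.py
```

```text
t 28.03 nose dib [-76.08 162.76  -4.78] tcp z 3.55 yaw err -0.06 pitch 0.01 F dib [-0.86 -0.05  2.32] mom [-0.15  0.23  0.02] gf 55.0 w 23.6
t 28.28 nose dib [-76.07 162.79  -4.79] tcp z 3.56 yaw err -0.05 pitch 0.03 F dib [-2.49 -1.59  5.78] mom [-0.28  0.47  0.  ] gf 55.0 w 23.6
```

Resting on the bench; release and rise.

```bash
python3 -m crank '[[0,0,-0.002,0,0,0],[0,0,-0.003,0,0,0],[0,0,-0.003,0,0,0],[0,0,-0.003,0,0,0],[0,0,-0.003,0,0,0]]' 60 >/dev/null;  python3 -m crank '[[0,0,0,0,0,0],[0,0,0,0,0,0],[0,0,-0.1,0,0,0],[0,0,-0.3,0,0,0],[0,0,-0.5,0,0,0]]' >/dev/null; python3 -m crank '[[0,0,-0.2,0,0,0],[0,0,-0.4,0,0,0],[0,0,-0.6,0,0,0],[0,0,-0.6,0,0,0],[0,0,-0.6,0,0,0]]' >/dev/null; python3 -c "
from h import *
a=np.radians(74.25); y=np.array([np.cos(a),np.sin(a)])
c=np.array([604.8,-63.6]);plan((*(c-75*y),260),74.25); plan((*(c),210),74.25)
c=np.array([604.8,-63.6]); plan((*(c+40*y),240),74.25)"
```

```text
t 29.53 pos [609.8 232.3 226.5] yaw 74.19 F [ 0.05  0.23 -0.12] w 59.7 gf 0.0 ROW [-1.8045, 0.3805, -0.1724] [0.0017, -0.0013, -0.0003]
t 29.53 pos [609.8 232.3 226.5] yaw 74.19 F [ 0.05  0.23 -0.12] w 59.7 gf 0.0 ROW [-1.4305, 0.3787, 0.079] [0.0017, -0.0013, -0.0003]
t 29.53 pos [609.8 232.3 226.5] yaw 74.19 F [ 0.05  0.23 -0.12] w 59.7 gf 0.0 ROW [-1.2299, 0.3793, -0.0702] [0.0017, -0.0013, -0.0003]
```

```bash
python3 -m crank '[[-0.2,0.05,0,0,0,0],[-0.4,0.1,0,0,0,0],[-0.6,0.15,0,0,0,0],[-0.8,0.2,0,0,0,0],[-0.99,0.25,0,0,0,0]]' >/dev/null;  python3 -m crank '[[-0.15,0.05,0,0,0,0],[-0.3,0.1,0,0,0,0],[-0.43,0.127,0,0,0,0],[-0.44,0.127,0,0,0,0],[-0.44,0.127,0,0,0,0]]' >/dev/null; python3 -m crank '[[0,0,0,0,0,0],[0,0,0,0,0,0],[0,0,0,0,0,0]]' >/dev/null; python3 -c "
from h import *
s=read_state();plan((604.8,-63.6,210),74.25,s)
p=grab_frame('wrist');save('w2.png',p)
hsv=cv2.cvtColor(p['pixels'],cv2.COLOR_RGB2HSV); m=cv2.inRange(hsv,(17,120,90),(30,255,255)); m[345:]=0
n,l,st,c=cv2.connectedComponentsWithStats(m)
for i in range(1,n):
  if st[i,4]>60: print(st[i],c[i])
print([(d['uv'],d['confidence']) for d in look_for(p,'clip_center')])
"
```

```text
t 30.62 pos [602.8 -61.  222.6] yaw 74.4 F [ 0.29  0.08 -0.65] w 59.9 gf 0.0 ROW [-0.0098, 0.013, 0.0628] [-0.0004, -0.0003, 0.0008]
[231   0  15  31 402] [237.91542289  14.95024876]
[294 107  13  31 323] [299.78328173 121.70278638]
[ 293  203   57   59 1527] [320.5821873  239.72888016]
[159 331  25  14 267] [171.19101124 338.47565543]
[454 331  25  14 264] [465.83712121 338.42045455]
[([318.1, 254.5], 0.89), ([301.8, 123.9], 0.79)]
```

View pics/w2.png

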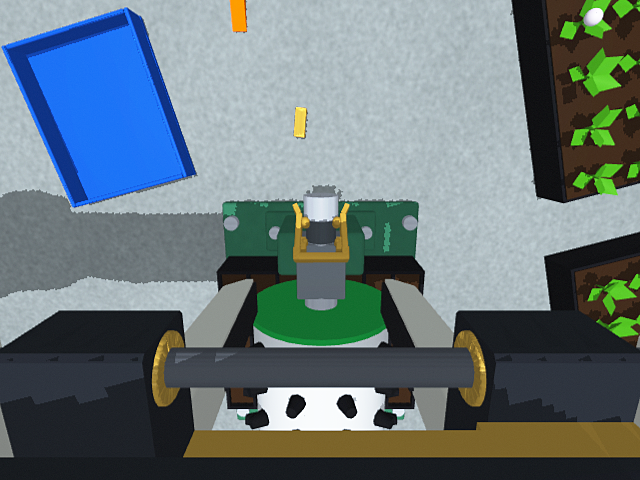

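```bash
python3 -c "
from h import *
s=read_state();p=grab_frame('wrist')
a=np.radians(74.25); A=np.c_[[np.sin(a),-np.cos(a),0],[np.cos(a),np.sin(a),0],[0,0,1]];O=np.array([607.3,-50.9,4.7])
for uv,z in [((321,254),160),((293.5,255),160),((349,255),160),((321,260),150),((298,206),160),((344,206),160),((320.5,233),158)]:
  X=atz(p,uv,z,s); print(uv,X.round(1),'dib',(A.T@(X-O)).round(1))
c=O+A@[0.3,-9,0]; plan((c[0],c[1],200),74.25,s)"
```

```text
(321, 254) [605.6 -60.  160. ] dib [  0.8  -9.2 155.3]
(293.5, 255) [588.2 -55.8 160. ] dib [-17.   -9.9 155.3]
(349, 255) [622.9 -65.5 160. ] dib [ 19.   -9.8 155.3]
(321, 260) [603.7 -67.1 150. ] dib [  0.9 -16.5 145.3]
(298, 206) [600.1 -25.8 160. ] dib [-13.7  22.2 155.3]
(344, 206) [627.9 -33.6 160. ] dib [ 15.1  22.2 155.3]
(320.5, 233) [608.9 -46.9 158. ] dib [  0.5   4.3 153.3]
t 30.72 pos [602.9 -61.8 222.9] yaw 74.34 F [-0.6  -0.46  0.21] w 59.8 gf 0.0 ROW [0.0134, 0.0079, 0.1147] [-0.0002, -0.0001, 0.0005]
```

```bash
python3 -c "
from h import *
plan((605.35,-60.74,165),74.25)"; python3 -m crank '[[0.01,0.01,0.05,0,0,0],[0.009,0.01,0.1,0,0,0],[0.009,0.01,0.17,0,0,0],[0.009,0.01,0.23,0,0,0],[0.009,0.01,0.27,0,0,0]]' 60 20 >/dev/null; python3 -m crank '[[0,0,0,0,0,0],[0,0,0,0,0,0],[0,0,0,0,0,0],[0,0,0,0,0,0]]'>/dev/null;  python3 -c "
from h import *
plan((605.35,-60.74,148.5),74.25)"
```

```text
t 30.77 pos [602.9 -62.2 223.1] yaw 74.31 F [ 0.69 -0.08 -0.12] w 60.2 gf 0.0 ROW [0.0105, 0.0099, 0.2903] [-0.0001, -0.0001, 0.0003]
t 31.52 pos [605.7 -62.6 170. ] yaw 74.19 F [ 0.54 -0.96  0.66] w 60.0 gf 0.0 ROW [0.0084, -0.0046, 0.1073] [0.0005, -0.0001, -0.0003]
```

```bash
python3 -m crank '[[0.005,-0.003,0.03,0,0,0],[0.005,-0.003,0.06,0,0,0],[0.005,-0.003,0.09,0,0,0],[0.005,-0.003,0.105,0,0,0],[0.005,-0.003,0.105,0,0,0]]' >/dev/null; python3 -m crank '[[0,0,0,0,0,0],[0,0,0,0,0,0],[0,0,0,0,0,0],[0,0,0,0,0,0]]'>/dev/null;  python3 -c "
from h import *
s=read_state();plan((605.35,-60.74,148.5),74.25,s)
p=grab_frame('wrist');print([(d['uv'],d['confidence']) for d in look_for(p,'clip_center')])
hsv=cv2.cvtColor(p['pixels'],cv2.COLOR_RGB2HSV); m=cv2.inRange(hsv,(17,120,90),(30,255,255)); m[345:]=0
n,l,st,c=cv2.connectedComponentsWithStats(m)
for i in range(1,n):
  if st[i,4]>60: print(st[i],c[i])
for X in ((605.6,-60,160),): print(proj(p,X,s))"
```

```text
t 32.27 pos [605.1 -61.3 148.5] yaw 74.19 F [0.08 0.61 0.36] w 60.1 gf 0.0 ROW [0.0032, 0.0003, 0.0] [0.0002, -0.0, -0.0003]
[([292.6, 118.6], 0.92), ([316.7, 305.0], 0.77)]
[284  98  17  39 526] [291.15969582 116.84410646]
[ 276  229   81   84 2847] [315.81348788 280.76606955]
[159 331  25  14 267] [171.19101124 338.47565543]
[454 331  25  14 264] [465.83712121 338.42045455]
[317.79321862 304.1662573 ]
```

```bash
for i in 1 2; do python3 -m crank '[[0,0,0,0,0,0],[0,0,0,0,0,0],[0,0,0,0,0,0],[0,0,0,0,0,0],[0,0,0,0,0,0]]' 25 20 >/dev/null; python3 h.py; done
```

```text
t 32.78 nose dib [   0.31 -120.68  139.93] tcp z 148.21 yaw err -0.06 pitch -0.01 F dib [-0.2   0.16 -0.36] mom [-0.08  0.1   0.01] gf 20.0 w 35.9
t 33.20 nose dib [   0.29 -120.67  139.89] tcp z 148.18 yaw err -0.06 pitch -0.01 F dib [ 0.11 -0.85 -0.01] mom [-0.1  0.2  0. ] gf 20.0 w 35.5
```

```bash
python3 -m crank '[[0,0,0,0,0,0],[0,0,-0.01,0,0,0],[0,0,-0.02,0,0,0],[0,0,-0.03,0,0,0],[0,0,-0.04,0,0,0]]' 25 35 >/dev/null; python3 h.py; python3 -m crank '[[0,0,-0.03,0,0,0],[0,0,-0.06,0,0,0],[0,0,-0.1,0,0,0],[0,0,-0.15,0,0,0],[0,0,-0.2,0,0,0]]' >/dev/null; python3 h.py; python3 -c "
from h import *
plan((431.6,86,210),74.25)"
```

```text
t 33.62 nose dib [   0.44 -120.59  148.14] tcp z 156.43 yaw err -0.05 pitch -0.00 F dib [ 0.49 -0.85 -0.57] mom [-0.13  0.05  0.03] gf 35.0 w 35.6
t 34.03 nose dib [   0.51 -120.68  189.15] tcp z 197.45 yaw err -0.06 pitch -0.00 F dib [ 0.39 -0.16 -0.03] mom [-0.11  0.1  -0.01] gf 35.0 w 35.3
t 34.03 pos [605.  -61.3 197.5] yaw 74.19 F [ 0.33 -0.26 -0.03] w 35.3 gf 35.0 ROW [0.4726, -1.0349, -0.0632] [0.0001, 0.0, -0.0003]
```

```bash
python3 -m crank '[[0.08,-0.18,-0.05,0,0,0],[0.16,-0.36,-0.05,0,0,0],[0.24,-0.54,-0.05,0,0,0],[0.32,-0.72,-0.05,0,0,0],[0.4,-0.88,-0.05,0,0,0]]' >/dev/null; python3 -m crank '[[0,0,0,0,0,0],[0,0,0,0,0,0],[0,0,0,0,0,0]]'>/dev/null; python3 -c "
from h import *
plan((436,86,100),74.25)
p=grab_frame('side');print([(d['uv'],d['confidence']) for d in look_for(p,'clip_center')])"
```

```text
t 34.7 pos [458.5  63.4 207.3] yaw 74.19 F [ 0.12 -0.63 -0.45] w 35.3 gf 35.0 ROW [0.0779, -0.1404, 0.5362] [0.0009, -0.0003, -0.0003]
[([418.6, 150.4], 0.66), ([317.3, 254.4], 0.53)]
```

```bash
python3 -m crank '[[0.04,-0.07,0.1,0,0,0],[0.078,-0.14,0.25,0,0,0],[0.078,-0.14,0.4,0,0,0],[0.078,-0.14,0.54,0,0,0],[0.078,-0.14,0.68,0,0,0]]' >/dev/null; python3 -m crank '[[0,0,0.05,0,0,0],[0,0,0.1,0,0,0],[0,0,0.1,0,0,0],[0,0,0.1,0,0,0]]'>/dev/null; python3 -c "
from h import *
s=read_state();plan((436,86,18),74.25,s);"
```

```text
t 35.55 pos [435.6  85.2  49.8] yaw 74.06 F [-0.37  0.19 -1.08] w 35.4 gf 35.0 ROW [0.0047, 0.001, 0.1592] [-0.0, 0.0003, -0.001]
```

```bash
python3 -m crank '[[0,0,0.03,0,0,0],[0,0,0.07,0,0,0],[0,0,0.11,0,0,0],[0,0,0.15,0,0,0],[0,0,0.155,0,0,0]]' >/dev/null; python3 h.py; python3 -m crank '[[0,0,0.01,0,0,0],[0,0,0.02,0,0,0],[0,0,0.03,0,0,0],[0,0,0.03,0,0,0]]'>/dev/null; python3 h.py
```

```text
t 35.97 nose dib [-204.21  -25.12    9.73] tcp z 17.93 yaw err -0.06 pitch -0.05 F dib [-0.65  0.19 -0.1 ] mom [-0.11  0.02  0.  ] gf 35.0 w 35.6
t 36.30 nose dib [-203.59  -24.86    4.76] tcp z 13.05 yaw err -0.06 pitch -0.01 F dib [-0.13  1.14 -0.27] mom [-0.1   0.07 -0.02] gf 35.0 w 35.7
```

```bash
python3 -m crank '[[0,0,0.007,0,0,0],[0,0,0.015,0,0,0],[0,0,0.015,0,0,0]]' >/dev/null; python3 h.py; python3 -m crank '[[0,0,0,0,0,0],[0,0,0,0,0,0],[0,0,0,0,0,0],[0,0,0,0,0,0],[0,0,0,0,0,0]]' 55 >/dev/null; python3 h.py; python3 -m crank '[[0,0,-0.02,0,0,0],[0,0,-0.1,0,0,0],[0,0,-0.3,0,0,0],[0,0,-0.5,0,0,0],[0,0,-0.7,0,0,0]]'>/dev/null;python3 -m crank '[[0,0,-0.1,0,0,0],[0,0,-0.2,0,0,0],[0,0,-0.2,0,0,0],[0,0,-0.2,0,0,0]]'>/dev/null; python3 h.py; python3 - <<'E'
from h import *
s=read_state();
for n in ("wrist","top","side"):
    p=grab_frame(n); save(n+"_end.png",p)
    for q,z in (("clip",12),("wedge",10),("wedge_grip",13),("flask",40),("sample_jar",40),("potted_seedling",50)):
        print(n,q,[(np.round(d["uv"]).tolist(),atz(p,d["uv"],z,s).round(0).tolist(),round(d["confidence"],2)) for d in look_for(p,q)][:3])
E
```

```text
t 36.55 nose dib [-203.53  -25.36    2.53] tcp z 10.82 yaw err -0.10 pitch -0.00 F dib [-1.16 -1.73  8.23] mom [-0.37  0.32  0.  ] gf 35.0 w 35.3
t 36.97 nose dib [-203.48  -24.73    1.85] tcp z 10.15 yaw err -0.05 pitch -0.00 F dib [-0.59 -1.02 -0.41] mom [-0.13  0.13  0.03] gf 0.0 w 54.9
t 37.72 nose dib [-203.29  -24.51  182.55] tcp z 191.02 yaw err -0.03 pitch 0.09 F dib [ 0.16  0.11 -0.97] mom [-0.04  0.08 -0.08] gf 0.0 w 54.9
wrist clip [([319.0, 219.0], [437.0, 88.0, 12.0], 0.95), ([511.0, 231.0], [611.0, 26.0, 12.0], 0.65)]
wrist wedge [([466.0, 45.0], [598.0, 199.0, 10.0], 0.91)]
wrist wedge_grip [([465.0, 45.0], [596.0, 198.0, 13.0], 0.78)]
wrist flask [([624.0, 61.0], [703.0, 150.0, 40.0], 0.68)]
wrist sample_jar [([225.0, 5.0], [414.0, 272.0, 40.0], 0.85)]
wrist potted_seedling [([623.0, 64.0], [695.0, 148.0, 50.0], 0.21)]
top clip [([388.0, 217.0], [609.0, 31.0, 12.0], 0.66), ([275.0, 217.0], [607.0, 214.0, 12.0], 0.65), ([344.0, 328.0], [429.0, 100.0, 12.0], 0.61)]
top wedge [([271.0, 216.0], [607.0, 221.0, 10.0], 0.79)]
top wedge_grip [([272.0, 216.0], [608.0, 219.0, 13.0], 0.75)]
top flask [([321.0, 131.0], [742.0, 142.0, 40.0], 0.92)]
top sample_jar [([214.0, 339.0], [414.0, 301.0, 40.0], 0.79)]
top potted_seedling [([231.0, 114.0], [764.0, 283.0, 50.0], 0.64)]
side clip [([320.0, 254.0], [608.0, 30.0, 12.0], 0.73), ([430.0, 282.0], [435.0, 83.0, 12.0], 0.67), ([441.0, 370.0], [415.0, 273.0, 12.0], 0.16)]
side wedge [([295.0, 329.0], [607.0, 221.0, 10.0], 0.63)]
side wedge_grip [([293.0, 331.0], [607.0, 228.0, 13.0], 0.56)]
side flask [([210.0, 277.0], [743.0, 161.0, 40.0], 0.89), ([163.0, 321.0], [768.0, 269.0, 40.0], 0.62)]
side sample_jar [([442.0, 367.0], [415.0, 300.0, 40.0], 0.61)]
side potted_seedling []
```

Clip lies in the tray near its centre (437, 88), the wedge is on the bench, and the bystanders have not moved.

```bash
python3 -c "
from plant import *
print(job_done())"
```

```text
the job is handed in; nothing more can be done
None
```

The job is handed in after about 38 s of robot time: the wedge raised the clip with small pushes (at most about 8 N at the wrist), the wedge is back flat on the bench, the clip is in the blue tray, and the bystanders were not moved; no verdict came back.

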